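# Hardness reading on a fresh casting

## Task

Lift the hand-held hardness gauge out of its wooden stand and hold its plunger tip inside the ring mark on the sloping top of the wedge-shaped casting, with the gauge square to that slope and pressed lightly, so that the plunger is about half way in. The casting is fresh: be gentle, never drive the plunger to its stop or lean on the casting, do not shift the casting, and leave the mould and beaker alone. Finish while still holding the gauge there, steady, without letting go.

Things in the scene. Friction and masses are not known exactly. Their poses are not given: they have to be found in the camera images.
- gauge: Hardness gauge, 133 mm long, 0.18 kg, upright in the stand. Origin: plunger tip when fully out; z runs up its long axis. Along z: steel plunger (6 mm thick) 0-12 mm; round sleeve (18 mm) 12-37; grey dial case 37-83 (46 mm along x, 24 along y, dials on the broad faces), resting on the stand's top; black grip 83-133 (30 mm along x, 20 along y): take it here, across y, from above.
- gauge_tip (a point): The rounded end (3 mm radius) of the gauge's plunger; it moves with the plunger.
- plunger (a joint): How far the sprung plunger is pushed into the gauge: 0 fully out, 0.010 m at its stop. The spring pushes back with 1 N at 0 and 0.5 N more per mm (3.5 N half way, at 0.005 m; 6 N at the stop).
- stand: Fixed wooden block 80 x 80 x 50 mm with a 24 mm hole, 44 mm deep, in the middle of its top, which holds the gauge upright. Origin at the centre of its underside, z up.
- casting: Wedge-shaped blue resin casting, 0.45 kg, loose in the tray: 90 x 90 mm in plan, 35 mm high at its -x side, 68 mm at its +x side; the top slopes at 20 degrees, down towards its own -x (roughly towards the robot). Origin: centre of its underside, z up. On the slope are drawn a ring (the spot to test) and, nearer the high side, a cross (not this one).
- ring_mark: The ring drawn with a white paint marker on the casting's slope, 18 mm across, flat. Origin at its centre, in the sloping surface; its z axis points straight out of the slope, its y axis is level and its x axis points up the slope. In the casting's frame it lies at x -8, y +18 mm.
- tray: Fixed shallow aluminium tray 280 x 340 mm with an 18 mm high rim and a 3 mm floor, holding the casting and the mould. Origin at the centre of its underside.
- mould: Bystander: open square mould of the same blue, 90 x 90 x 35 mm, with a level top and a square cavity, loose in the tray beside the casting. Origin at the centre of its underside.
- beaker: Bystander: clear beaker 68 mm across, 90 mm high, with two stirring sticks up to 140 mm, loose on the bench beyond the stand. Origin at the centre of its underside.

How it is judged:
By the outcome, as a careful person would: the job done as asked, in the order asked, and still so for the second after the job is handed in, while the arm keeps its last pose, push and grip.
It also fails if it takes over 40 s, if anything falls off the work surface, if the arm or the gripper's body presses on something with over 40 N, if the wrist force passes 120 N, or if a joint passes its speed limit or range.

## Robot

A 6-joint arm with a two-finger parallel gripper is mounted at the origin on the work surface. World frame = base frame: x ahead of the robot, y to its left, z up, the work surface at z = 0. Lengths are in m, angles in degrees, forces in N, time in s.
With the tool pointing down it reaches from about 0.4 to 0.825 m from the base axis. Payload 7 kg.
Tool frame: the origin (TCP) lies on the mounting face of the last link; the fingertips stand 178 mm ahead of it and the grasp point (between the pads) lies 159 mm ahead of it (ctrl.tip_extent is the distance from the TCP to the fingertips, in m); z points along the fingers, y is the direction in which the jaws open and shut (so a half turn about z gives the same grasp; the last joint's range is limited). The gripper opens to 88 mm and grips with 3 to 60 N. Pads are 19 mm wide; open, the fingers measure 130 mm over their backs; the gripper's body (78 mm by 193 mm) begins 47 mm behind the grasp point.
Start: joints at [-59.238, 20.546, 0.682, 0, -70.136, -16.507], TCP at [0.166, -0.654, 0.405] pointing down, gripper open.
Joint ranges: [-176.03, 176.03], [-82.01, 121.73], [-58.28, 71.71], [-173.87, 95.51], [-174.79, -0.11], [-173.66, 173.66]. Speed limits (degrees/s): [136.94, 136.94, 172.46, 180, 180, 180].

## Interface

Orientations are given as [roll, pitch, yaw] about the fixed x, y, z axes, in that order (R = Rz(yaw) Ry(pitch) Rx(roll)).
In Python, from plant import ctrl gives the robot as it stands. The module is installed in compiled form; this text tells all that it offers.
- The arm moves only by the tool carry_out, never from a script. Its argument "moves" is text: rows parted by semicolons, each of 7 numbers parted by spaces: the finger opening in m, from 0 to 0.0876, then the shift along the tool's x, y, z in m, then the turn, a rotation vector about the tool's x, y, z in rad. A call has 1 to 20 rows; each row is the pose to reach, as a shift and turn from the pose commanded when the call began, along the tool's axes at that moment; what a row does not reach only later rows make up. A row lasts 1/10 s, in which the tool goes at most 50 mm and 8.59 degrees, less where a joint would pass 70% of its speed; a pose out of reach is approached as far as the arm can. A call with a gripper value outside its range is refused whole. The fingers move at their own pace and stop on an object; the grip force is fixed at half the most. Time passes only in rows, so rows that repeat a pose let the fingers close. It gives the time, the measured TCP pose, the force and the opening at its end, in the units of the state.
- ctrl.get_obs(): the state, without advancing time (a new reading comes with each control period).
- ctrl.snapshot(name): name is "side" or "top" or "wrist"; returns a dict with "image" (400x640x3 uint8, red, green, blue), "K" (3x3 intrinsics, pixels), "R" (3x3) and "t" (3): a world point X has camera coordinates R X + t. Camera axes: x right, y down, z forward; pixel columns grow to the right and rows downward; lengths in m; the calibration is good to about 2 mm. A picture is of the moment at which its call begins. There is no depth.
- ctrl.close_job(): hands the job in, once; it reports no verdict.
Trained networks look in a picture, given as the dict that the camera call returned (one of the last four; its "shot" number tells which), for a name from the list of things; names that differ only in an ending like _2 or _b are one class to them, and where a whole thing is asked for, a point or a joint stands for the part that bears it (a point fixed in the world has none). Each returns a list of dicts, best first, with "confidence" (0 to 1); they miss things now and then, are a little off and sometimes report something else, mostly with a low value. They report only what shows in the picture. A call takes as long as a camera call.
- ctrl.recognise(picture, label): "extent" ([left, top, right, bottom] in pixels, round what is visible of it).
- ctrl.trace(picture, label): "region" (400x640 bool, what is visible of it) and "extent" ([left, top, right, bottom] in pixels, round what is visible of it).
- ctrl.mark_of(picture, label): "at" ([row, column] in pixels: a listed point, or the origin of a listed thing).
The state is a dict: "clock": time; "joint_pos": joint angles; "qvel": joint speeds; "tau": joint torques, N m; "tool_pos": TCP position; "orientation": TCP orientation; "force": force on the tool from outside, world axes, zero at the start; "moment": the same for the moment, N m; "opening": finger opening in m.
Only numpy, scipy, OpenCV 4.12 (cv2) and the standard library are available. Lean on these libraries where they do the work, as an engineer would, in place of code of your own. Each camera call takes 0.05 s, during which the arm holds its last target.

## Working session

There is one attempt and no reset: what is moved stays moved. The work goes in short steps, Python scripts to look and compute and a tool call to move; the robot and the scene stay as the last step left them, time stands still between calls to the robot, and variables do not carry over. Pictures are saved under pics/ and viewed, and the job is handed in when it is done.

Besides the shell and the picture viewer there is one more tool, called after "Call:" as a command line: name --argument value ..., lists and objects as JSON in quotes. carry_out: Moves the arm, as the interface text tells. Its arguments: {"type":"object","properties":{"moves":{"type":"string"}},"required":["moves"]}

```bash
mkdir -p pics; cat > h.py <<'E'
import numpy as np, cv2
from scipy.spatial.transform import Rotation as Ro
from plant import ctrl
def snap(n,f):
    s=ctrl.snapshot(n); cv2.imwrite(f'pics/{f}.png',s['image'][:,:,::-1]); return s
def ray(s,rc):
    d=s['R'].T@np.linalg.inv(s['K'])@np.array([rc[1],rc[0],1.]); return -s['R'].T@s['t'],d/np.linalg.norm(d)
def atz(s,rc,z):
    o,d=ray(s,rc); return o+d*(z-o[2])/d[2]
def proj(s,X):
    c=s['R']@np.asarray(X)+s['t']; p=s['K']@c; return p[:2]/p[2]
def tri(l):
    A=np.zeros((3,3));b=np.zeros(3)
    for o,d in l:
        P=np.eye(3)-np.outer(d,d);A+=P;b+=P@o
    x=np.linalg.solve(A,b); return x,[np.linalg.norm((np.eye(3)-np.outer(d,d))@(x-o)) for o,d in l]
def pose():
    o=ctrl.get_obs(); return np.array(o['tool_pos']),Ro.from_euler('xyz',o['orientation'],degrees=True).as_matrix(),o
E
python3 - <<'E'
from h import *
print(ctrl.get_obs())
S={}
for n in ('side','top','wrist'):
    s=S[n]=snap(n,n+'0'); print(n,-s['R'].T@s['t'],s['R'][2])
    for l in ('gauge','gauge_tip','stand','casting','ring_mark','tray','mould','beaker'):
        try:
            m=ctrl.mark_of(s,l); r=ctrl.recognise(s,l)
            print(l,[(np.round(q['at'],1),round(q['confidence'],2)) for q in m[:2]],[(np.round(q['extent']),round(q['confidence'],2)) for q in r[:2]])
        except Exception as e: print(l,e)
E
```

```text
{'clock': 0.0, 'joint_pos': array([-5.92381769e+01,  2.05906132e+01,  6.34480270e-01, -1.97821785e-02,
       -7.01358346e+01, -1.65082058e+01]), 'qvel': array([-0.01453678, -0.06313734, -0.0044955 , -0.05458745, -0.09788395,
       -0.05172824]), 'tau': array([ 4.75655488e-04, -5.82716489e+01,  2.93056941e+01,  6.99678987e+00,
        7.00867851e-03, -1.89024017e-04]), 'tool_pos': array([ 0.16616065, -0.65403012,  0.40373816]), 'orientation': array([ 1.79906539e+02, -8.30523145e-03, -1.65753113e+02]), 'force': array([-0.30091152, -0.09526581, -0.38218164]), 'moment': array([-2.42727743e-02, -3.52195046e-02,  2.38254475e-05]), 'opening': 0.08716055087073525}
side [0.28619642 0.64670904 0.68841795] [ 0.34080905 -0.68765406 -0.64107806]
gauge [(array([181.1, 420.3]), 0.9)] [(array([411., 129., 434., 170.]), 0.74)]
gauge_tip [(array([257.3, 316.8]), 0.73)] []
stand [(array([182.6, 415.7]), 0.84)] [(array([399., 156., 442., 195.]), 0.87)]
casting [(array([268.3, 313.7]), 0.67)] [(array([282., 222., 340., 291.]), 0.75)]
ring_mark [(array([257.3, 311.4]), 0.43)] []
tray [(array([301.1, 299
[... 396 characters left out ...]
, 0.94)]
gauge_tip [] []
stand [(array([259.5, 412.4]), 0.73)] [(array([391., 241., 438., 288.]), 0.75), (array([407., 251., 432., 272.]), 0.45)]
casting [(array([219. , 260.7]), 0.61)] [(array([231., 190., 283., 238.]), 0.82)]
ring_mark [(array([218.2, 252.5]), 0.55)] []
tray [(array([225.4, 223.1]), 0.58)] [(array([145., 156., 307., 297.]), 0.71)]
mould [(array([241.6, 189.7]), 0.84)] [(array([165., 214., 214., 261.]), 0.75)]
beaker [(array([164.1, 401.8]), 0.64)] [(array([391., 139., 427., 182.]), 0.71)]
wrist [ 0.08387129 -0.67658696  0.38430563] [ 0.30094961  0.07677148 -0.95054483]
gauge [] []
gauge_tip [] []
stand [] []
casting [] []
ring_mark [] []
tray [] []
mould [] []
beaker [] []
```

View pics/side0.png

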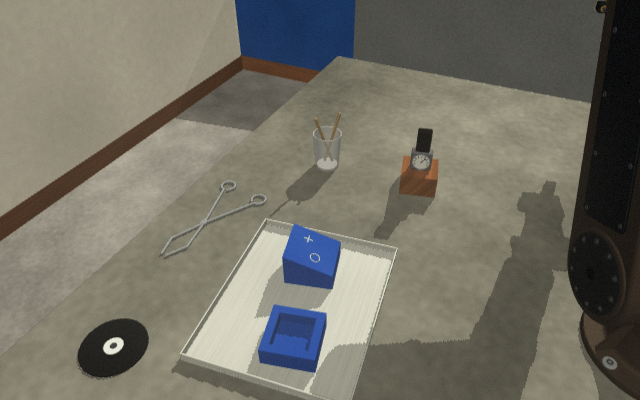

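View pics/top0.png

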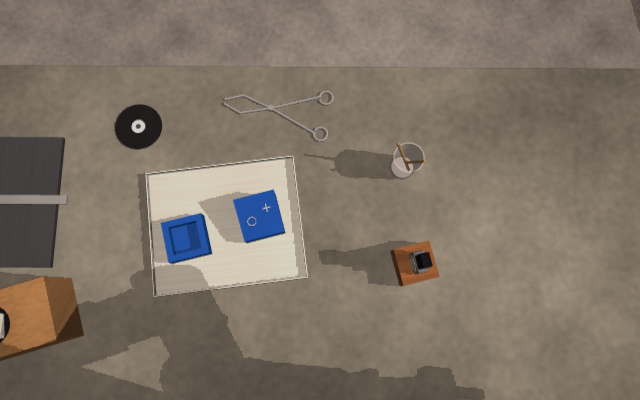

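```bash
python3 - <<'E'
import cv2
a=cv2.imread('pics/side0.png');b=cv2.imread('pics/top0.png')
u=cv2.resize(a[200:390,230:420],(570,570),interpolation=3)
cv2.imwrite('pics/sc.png',u)
cv2.imwrite('pics/tc.png',cv2.resize(b[130:310,160:310],None,fx=3.3,fy=3.3,interpolation=3))
cv2.imwrite('pics/tg.png',cv2.resize(b[230:300,380:450],None,fx=8,fy=8,interpolation=3))
E
```

```text
(no output)
```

View pics/sc.png

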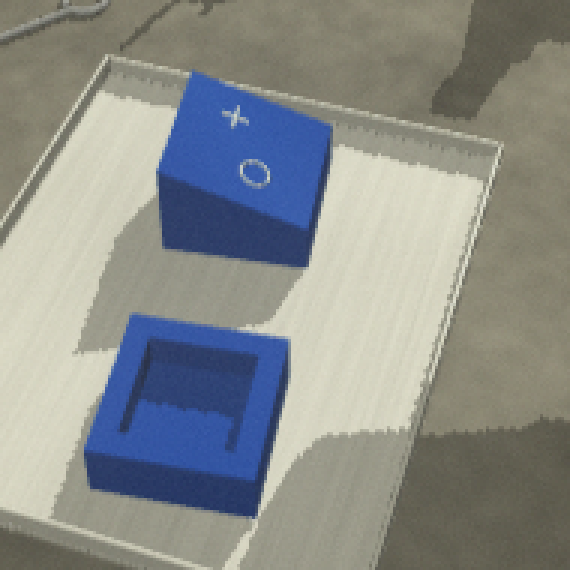

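View pics/tc.png

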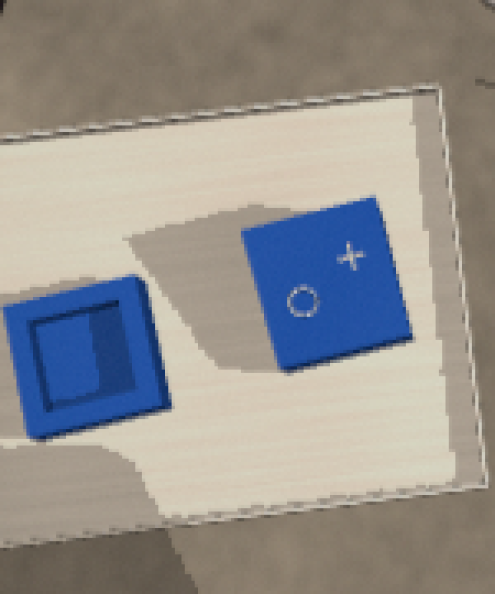

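View pics/tg.png

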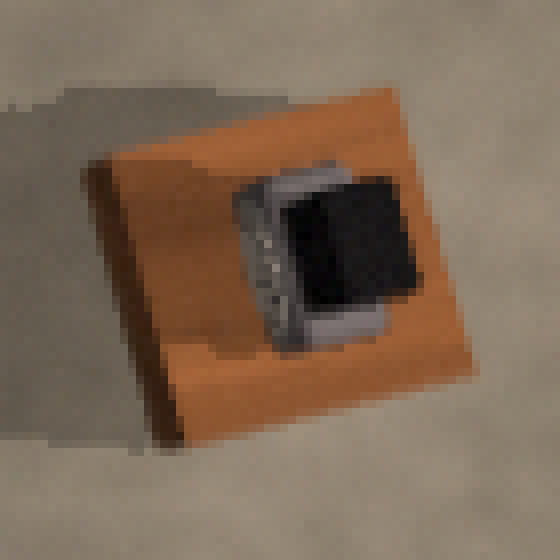

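```bash
cat > fit.py <<'E'
from h import *
from scipy.optimize import least_squares
def fit(obs,x0,model_z0):
    # obs: list of (s, pt_model, (col,row))
    def f(p,full=False):
        R=Ro.from_euler('z',p[2]).as_matrix()
        r=[proj(s,R@np.array(m)/1000+[p[0],p[1],model_z0])-np.array(c) for s,m,c in obs]
        return np.array(r) if full else np.ravel(r)
    q=least_squares(f,x0,x_scale=[.01,.01,.1],loss='soft_l1')
    return q.x,f(q.x,True)
E
python3 - <<'E'
from fit import *
a=ctrl.snapshot('side');b=ctrl.snapshot('top')
print(a['K'][0,0],b['K'][0,0])
print('ring tri',tri([ray(a,(257.8,314.7)),ray(b,(221.3,251.8))]))
S=lambda c,r:(230+c/3,200+r/3)
T=lambda c,r:(160+c/3.3,130+r/3.3)
print('table top-image corners',[atz(b,(T(c,r)[1],T(c,r)[0]),.003+h) for c,r,h in ((243,230,.035),(375,197,.068),(412,338,.068),(285,372,.035))])
ta=np.tan(np.radians(20)); zt=lambda x:(35+68)/2+x*33/90
obs=[(b,(-45,45,35),T(243,230)),(b,(45,45,68),T(375,197)),(b,(45,-45,68),T(412,338)),(b,(-45,-45,35),T(285,372)),(b,(-8,18,zt(-8)),T(303,301)),
(a,(-8,18,zt(-8)),S(255,174)),(a,(-45,45,35),S(160,170)),(a,(45,45,68),S(194,72)),(a,(45,-45,68),S(331,127)),(a,(-45,-45,35),S(307,228)),(a,(-45,45,0),S(163,247)),(a,(-45,-45,0),S(307,266))]
p=fit(obs,[.4,0,0],.003);print(p)
G=lambda c,r:(380+c/8,230+r/8)
# stand corners top
for c,r in ((395,90),(475,375),(185,445),(110,160)): print('st',atz(b,G(c,r)[::-1],.05)[:2])
for c,r in ((345,178),(390,178),(420,275),(415,295),(368,300)): print('grip',atz(b,G(c,r)[::-1],.129)[:2])
print([atz(b,G(c,r)[::-1],.129)[:2] for c,r in ((340,182),(392,178),(420,293),(368,303))])
E
python3 -c "
import cv2
a=cv2.imread('pics/side0.png')
cv2.imwrite('pics/sg.png',cv2.resize(a[120:205,390:450],None,fx=7,fy=7,interpolation=3))"
```

```text
487.5163203608307 499.10808297269716
ring tri (array([0.56958713, 0.10047932, 0.04985794]), [np.float64(6.873726865580549e-05), np.float64(6.873726865567502e-05)])
table top-image corners [array([0.61926705, 0.14352469, 0.038     ]), array([0.63546921, 0.05264015, 0.071     ]), array([0.54306282, 0.02699179, 0.071     ]), array([0.52400657, 0.11250901, 0.038     ])]
(array([ 0.58016023,  0.0856286 , -1.31878203]), array([[  1.29552934,   3.00772974],
       [ -0.29770471,   0.23001408],
       [ -1.77143983,  -2.23039877],
       [ -2.49353307,  -0.63410972],
       [  1.40934621, -11.8741636 ],
       [-12.37804193,  -6.21344896],
       [  0.22761366,  12.83875412],
       [  0.08702277,  -1.06138688],
       [  1.34032035, -13.24493396],
       [  0.48919256,   0.75733726],
       [  0.31164395,   0.1274926 ],
       [  0.34105283,   1.07115001]]))
st [ 0.52823951 -0.28368787]
st [ 0.45228411 -0.3023276 ]
st [ 0.43344935 -0.22466848]
st [ 0.50894128 -0.20645145]
grip [ 0.49791397 -0.25233547]
grip [ 0.49797759 -0.26352796]
grip [ 0.4740208  -0.27012606]
grip [ 0.4690909  -0.26871171]
grip [ 0.46779537 -0.25704046]
[array([ 0.4969132 , -0.25105962]), array([ 0.49798042, -0.26402541]), array([ 0.46958983, -0.26996662]), array([ 0.46705802, -0.25701562])]
```

View pics/sg.png

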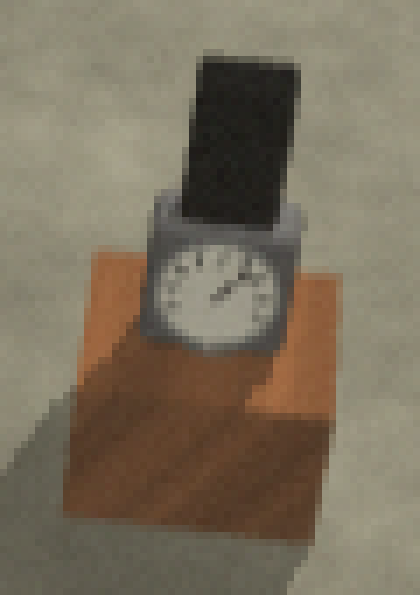

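```bash
python3 - <<'E'
from fit import *
a=ctrl.snapshot('side');b=ctrl.snapshot('top')
S=lambda c,r:(230+c/3,200+r/3)
T=lambda c,r:(160+c/3.3,130+r/3.3)
zt=lambda x:(35+68)/2+x*33/90
obs=[(b,(45,45,68),T(243,230)),(b,(45,-45,68),T(375,197)),(b,(-45,-45,35),T(412,338)),(b,(-45,45,35),T(285,372)),(b,(-8,18,zt(-8)),T(303,301)),
(a,(-8,18,zt(-8)),S(255,174)),(a,(45,45,68),S(160,170)),(a,(45,-45,68),S(194,72)),(a,(-45,-45,35),S(331,127)),(a,(-45,45,35),S(307,228)),(a,(45,45,0),S(163,247)),(a,(-45,45,0),S(307,266))]
for o in (obs,obs[:5],obs[5:]):
    p,r=fit(o,[.58,.09,.2],.003);print(p,np.degrees(p[2]));print(np.round(r,1).tolist())
    R=Ro.from_euler('z',p[2]).as_matrix();print('ring',R@np.array([-8,18,zt(-8)])/1000+[p[0],p[1],.003],'n',R@[-np.sin(np.radians(20)),0,np.cos(np.radians(20))])
# gauge: 24-27px. side crop pts /7 +390,120 ; top crop /8 +380,230
s=lambda c,r:(390+c/7,120+r/7); t=lambda c,r:(380+c/8,230+r/8)
for k in (0,):
  # gauge z origin: case bottom at 37 rests on stand top 50 -> origin z=.013; dial faces side cam(+y) ; yaw~?
  og=[(a,(15,10,133),s(200,70)),(a,(15,-10,133),s(205,57)),(a,(-15,-10,133),s(300,64)),(a,(-15,10,133),s(295,78)),
      (a,(23,12,37),s(142,335)),(a,(-23,12,37),s(292,352)),(a,(23,12,83),s(150,205)),(a,(-23,12,83),s(298,240)),
      (b,(15,10,133),t(340,182)),(b,(15,-10,133),t(392,178)),(b,(-15,-10,133),t(420,293)),(b,(-15,10,133),t(368,303)),
      (b,(23,12,37),t(236,190)),(b,(-23,12,37),t(280,350))]
  for o in (og,og[:8],og[8:]):
    p,r=fit(o,[.48,-.26,.2],.013);print('gauge',p,np.degrees(p[2]));print(np.round(r,1).tolist())
os=[(b,(40,-40,50),t(395,88)),(b,(-40,-40,50),t(477,375)),(b,(-40,40,50),t(185,447)),(b,(40,40,50),t(108,158)),
 (a,(40,40,0),s(66,518)),(a,(-40,40,0),s(313,545)),(a,(-40,40,50),s(330,418)),(a,(40,-40,50),s(93,250)),(a,(-40,-40,50),s(342,275))]
for o in (os,os[:4],os[4:]):
    p,r=fit(o,[.48,-.26,.2],0);print('stand',p,np.degrees(p[2]));print(np.round(r,1).tolist())
E
```

```text
[0.58078969 0.084797   0.25843458] 14.807210694254513
[[-0.8, 0.1], [-0.1, -0.1], [-0.3, -0.8], [-1.9, -0.8], [0.0, 0.5], [0.4, -0.8], [-0.8, -0.3], [-0.2, -1.3], [0.8, -1.0], [0.6, 0.2], [0.3, -0.2], [0.4, 0.5]]
ring [0.56845514 0.1001547  0.05156667] n [-0.33066208 -0.08740921  0.93969262]
[0.58029658 0.08360434 0.26085142] 14.945685709959912
[[-0.3, 0.4], [0.4, 0.0], [0.2, -0.6], [-1.3, -0.6], [0.6, 0.7]]
ring [0.56792495 0.09893219 0.05156667] n [-0.33044986 -0.08820811  0.93969262]
[0.58085387 0.08571328 0.25977203] 14.883840853214082
[[0.1, -0.5], [-1.1, 0.1], [-0.5, -1.0], [0.5, -0.7], [0.3, 0.5], [0.1, 0.2], [0.2, 0.9]]
ring [0.5684988  0.10105448 0.05156667] n [-0.33054488 -0.08785137  0.93969262]
gauge [ 0.4819285  -0.25686594  0.20043703] 11.484195862509907
[[-0.3, 0.6], [-0.0, -2.3], [0.6, -1.6], [0.5, 1.2], [-0.8, -0.2], [-1.5, 0.2], [0.3, 1.2], [0.6, -1.0], [-1.7, 0.4], [1.8, -1.0], [1.9, -0.3], [-1.6, 0.5], [0.2, -0.5], [-0.4, 0.7]]
gauge [ 0.48177885 -0.25653374  0.18491002] 10.594563673937115
[[-0.3, 0.6], [0.1, -2.2], [0.6, -1.4], [0.5, 1.4], [-0.9, -0.2], [-1.5, 0.4], [0.3, 1.2], [0.5, -0.9]]
gauge [ 0.4819797 -0.2569912  0.2096108] 12.009814223322476
[[-1.7, 0.5], [1.8, -1.1], [2.0, -0.4], [-1.5, 0.5], [0.2, -0.4], [-0.3, 0.8]]
stand [ 0.48093795 -0.25357867  0.24578701] 14.08255821022358
[[-0.5, -0.3], [-0.3, 0.2], [-0.1, 0.2], [-0.4, -0.2], [-0.6, -0.9], [0.0, -0.4], [0.9, -0.2], [0.5, -0.6], [0.0, -0.3]]
stand [ 0.48088065 -0.25428513  0.24243164] 13.89031003852938
[[-0.1, -0.2], [-0.1, 0.3], [0.2, 0.2], [-0.0, -0.3]]
stand [ 0.48078971 -0.25161956  0.25458839] 14.586840426439132
[[-0.7, -0.3], [0.0, 0.0], [0.9, 0.2], [0.1, -0.0], [-0.3, 0.0]]
```

```bash
cat >> h.py <<'E'
def shift(target,Rt=None):
    p,R,o=pose(); d=R.T@(np.array(target)-p)
    rv=Ro.from_matrix(R.T@Rt).as_rotvec() if Rt is not None else np.zeros(3)
    return np.round(d,4),np.round(rv,4)
def down(yaw): return Ro.from_euler('xyz',[180,0,yaw],degrees=True).as_matrix()
E
python3 - <<'E'
from h import *
print(shift([.481,-.2548,.40],down(-166.5)))
E
```

```text
(array([-0.4035,  0.3096,  0.0047]), array([ 0.    , -0.    ,  0.0132]))
```

Call:
carry_out --moves "0.0876 -0.015 0.012 0 0 0 0.013; 0.0876 -0.05 0.038 0 0 0 0.013; 0.0876 -0.088 0.068 0 0 0 0.013; 0.0876 -0.127 0.097 0 0 0 0.013; 0.0876 -0.166 0.127 0.004 0 0 0.013; 0.0876 -0.205 0.157 0.004 0 0 0.013; 0.0876 -0.244 0.187 0.004 0 0 0.013; 0.0876 -0.283 0.217 0.004 0 0 0.013; 0.0876 -0.322 0.247 0.004 0 0 0.013; 0.0876 -0.36 0.276 0.004 0 0 0.013; 0.0876 -0.39 0.299 0.004 0 0 0.013; 0.0876 -0.4035 0.3096 0.004 0 0 0.013; 0.0876 -0.4035 0.3096 0.004 0 0 0.013"

```text
clock: 4.05
tool_pos: [0.4822, -0.2532, 0.4007]
orientation: [-180.0, 0.0, -166.3]
force: [-0.8, -1.0, 0.1]
opening: 0.0878
```

```bash
python3 - <<'E'
from h import *
p,R,o=pose();print(o['clock'],p,o['orientation'],o['force'],o['joint_pos'])
s=snap('wrist','w1')
import pickle;pickle.dump(s,open('w1.pkl','wb'))
print(-s['R'].T@s['t'],s['K'][0,0])
print(ctrl.mark_of(s,'gauge'),ctrl.mark_of(s,'stand'))
E
```

```text
4.05 [ 0.48223946 -0.25323513  0.40069173] [-1.79995750e+02  1.54970456e-02 -1.66325309e+02] [-0.84492593 -0.95511733  0.08978136] [-7.08798581e+00  8.44414839e+00 -1.61902123e+01 -1.67201316e-03
 -6.53496420e+01 -6.92366267e+01]
[ 0.39970188 -0.27479597  0.38029636] 353.8821470278693
[{'at': [172.1, 326.2], 'confidence': 0.65}] [{'at': [169.8, 320.5], 'confidence': 0.93}]
```

View pics/w1.png

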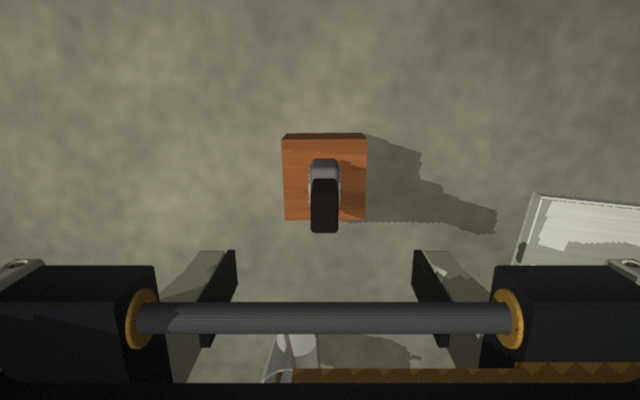

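```bash
python3 - <<'E'
import cv2,pickle
s=pickle.load(open('w1.pkl','rb'))
a=cv2.imread('pics/w1.png')
cv2.imwrite('pics/w1c.png',cv2.resize(a[125:240,270:380],None,fx=5,fy=5,interpolation=3))
from h import *
for x in ((.44,-.25,0),(.52,-.25,0),(.48,-.29,0),(.48,-.21,0)): print(x,proj(s,x))
E
```

```text
(0.44, -0.25, 0) [337.60772542 133.01558378]
(0.52, -0.25, 0) [320.01126012 202.7348544 ]
(0.48, -0.29, 0) [292.81011324 160.41249523]
(0.48, -0.21, 0) [363.72097137 177.38155524]
```

View pics/w1c.png

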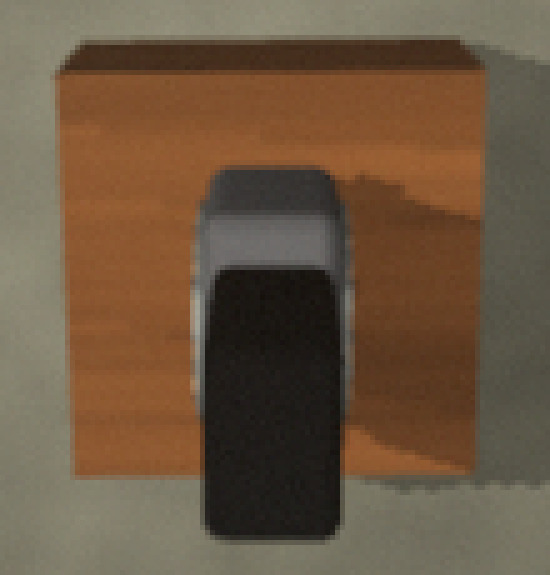

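```bash
python3 - <<'E'
from fit import *
import pickle
s=pickle.load(open('w1.pkl','rb'))
P=lambda c,r:(270+c/5-.4,125+r/5-.4)
os=[(s,(-40,-40,50),P(57,72)),(s,(-40,40,50),P(486,70)),(s,(40,-40,50),P(74,477)),(s,(40,40,50),P(474,473)),(s,(-40,-40,0),P(83,42)),(s,(-40,40,0),P(462,40))]
og=[(s,(15,-10,133),P(203,540)),(s,(15,10,133),P(341,540)),(s,(-15,-10,83),P(213,268)),(s,(-15,10,83),P(334,268)),(s,(-23,-12,37),P(212,168)),(s,(-23,12,37),P(330,168))]
for n,o,z in (('stand',os,0),('gauge',og,.013)):
    p,r=fit(o,[.48,-.25,.23],z);print(n,p[:2],np.degrees(p[2]));print(np.round(r,1).tolist())
    p0,R,_=pose()
    print(shift([p[0],p[1],.28],down(np.degrees(p[2])-180)))
E
```

```text
stand [ 0.4817104  -0.25450085] 14.025933058207201
[[-0.2, 0.2], [0.4, 0.0], [-0.1, 0.0], [0.2, 0.4], [0.0, -0.3], [-0.3, -0.3]]
(array([-0.0013,  0.0005,  0.1206]), array([ 0.0001, -0.0003, -0.0093]))
gauge [ 0.48219619 -0.25454023] 13.505049236290791
[[-0.1, 2.4], [0.2, 2.5], [-0.2, -0.7], [-0.1, -0.6], [-0.6, -0.7], [1.3, -0.6]]
(array([-0.0018,  0.0003,  0.1206]), array([ 0.0001, -0.0003, -0.0002]))
```

Call:
carry_out --moves "0.0876 -0.001 0.0005 0.01 0 0 -0.003; 0.0876 -0.001 0.0005 0.035 0 0 -0.003; 0.0876 -0.001 0.0005 0.065 0 0 -0.003; 0.0876 -0.001 0.0005 0.095 0 0 -0.003; 0.0876 -0.001 0.0005 0.115 0 0 -0.003; 0.0876 -0.001 0.0005 0.12 0 0 -0.003; 0.0876 -0.001 0.0005 0.12 0 0 -0.003; 0.0876 -0.001 0.0005 0.12 0 0 -0.003"

```text
clock: 5.0
tool_pos: [0.4821, -0.2546, 0.2816]
orientation: [-180.0, 0.1, -166.3]
force: [-0.2, -0.1, -0.6]
opening: 0.0876
```

```bash
python3 - <<'E'
from h import *
s=snap('wrist','w2')
s2=snap('side','s2')
p,R,o=pose();print(o['clock'],p,o['orientation'],o['force'],o['opening'])
E
```

```text
5.1 [ 0.48221289 -0.25433357  0.2818794 ] [-1.79944842e+02  1.10091189e-01 -1.66322758e+02] [ 0.23713205 -0.56427024 -0.44735696] 0.08776317081026429
```

View pics/w2.png

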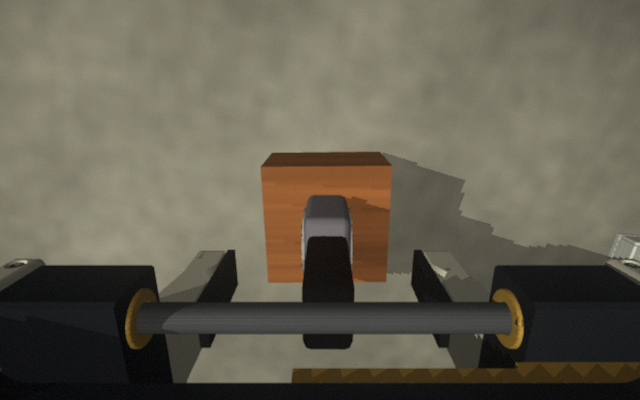

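Call:
carry_out --moves "0.06 0 0 0 0 0 0; 0.04 0 0 0 0 0 0; 0.03 0 0 0 0 0 0; 0.024 0 0 0 0 0 0; 0.01 0 0 0 0 0 0; 0.005 0 0 0 0 0 0; 0.005 0 0 0 0 0 0; 0.005 0 0 0 0 0 0; 0.005 0 0 0 0 0 0; 0.005 0 0 0 0 0 0"

```text
clock: 6.1
tool_pos: [0.4819, -0.254, 0.2806]
orientation: [180.0, -0.0, -166.3]
force: [-0.2, -0.9, -0.4]
opening: 0.0201
```

Call:
carry_out --moves "0.005 0 0 -0.005 0 0 0; 0.005 0 0 -0.02 0 0 0; 0.005 0 0 -0.04 0 0 0; 0.005 0 0 -0.065 0 0 0; 0.005 0 0 -0.09 0 0 0; 0.005 0 0 -0.11 0 0 0; 0.005 0 0 -0.12 0 0 0; 0.005 0 0 -0.12 0 0 0; 0.005 0 0 -0.12 0 0 0; 0.005 0 0 -0.12 0 0 0"

```text
clock: 7.1
tool_pos: [0.4815, -0.2539, 0.3993]
orientation: [179.9, -0.1, -166.3]
force: [-0.3, 0.5, -1.7]
opening: 0.0197
```

```bash
python3 - <<'E'
from h import *
s=snap('wrist','w3'); a=snap('side','s3'); b=snap('top','t3')
p,R,o=pose();print(o['clock'],p,o['orientation'],o['force'],o['opening'])
for n,x in (('w',s),('s',a),('t',b)):
    print(n,ctrl.mark_of(x,'gauge_tip'),ctrl.mark_of(x,'gauge'),'exp',proj(x,p+R@[0,0,.268]))
im=a['image'][60:180,380:480,::-1]
cv2.imwrite('pics/s3c.png',cv2.resize(im,None,fx=5,fy=5,interpolation=3))
E
```

```text
7.25 [ 0.48178456 -0.25399688  0.3997005 ] [ 1.79957703e+02 -8.68980791e-02 -1.66322069e+02] [ 0.51816871  0.1896143  -1.91487186] 0.020092972242082514
w [] [{'at': [209.7, 323.0], 'confidence': 0.55}] exp [325.44290197 210.33247499]
s [] [{'at': [133.9, 424.7], 'confidence': 0.73}] exp [424.88418213 135.59358318]
t [] [] exp [424.48177593 260.5280728 ]
```

View pics/s3c.png

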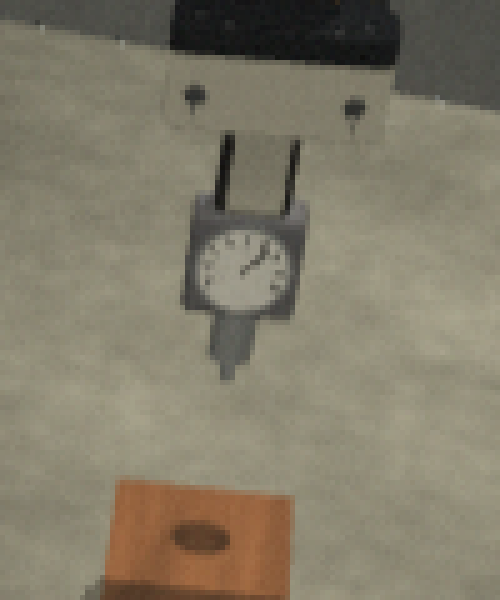

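View pics/w3.png

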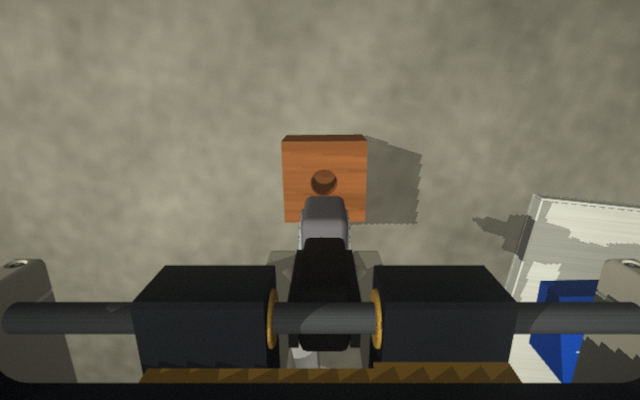

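```bash
cat >> h.py <<'E'
RING=np.array([.5688,.1002,.0515]); YAW=14.9
RT=(Ro.from_euler('z',YAW,degrees=True)*Ro.from_euler('y',-20,degrees=True)*Ro.from_euler('z',180,degrees=True)*Ro.from_euler('x',180,degrees=True)).as_matrix()
N=-RT[:,2]; L=.268
E
python3 - <<'E'
from h import *
p,R,o=pose()
print(N,RT[:,1],R[:,1]); t=RING+N*(L+.06)
d,rv=shift(t,RT);print(t,d,rv,np.linalg.norm(d))
for f in np.linspace(0,1,13):
    Rf=R@Ro.from_rotvec(rv*f).as_matrix();print(np.round(p+R@(d*f)+Rf[:,2]*L,3),end=' ')
E
```

```text
[-0.33052009 -0.08794459  0.93969262] [-2.57132793e-01  9.66376079e-01  1.66533454e-16] [-2.36530131e-01  9.71624151e-01  8.32979009e-05]
[0.46038941 0.07135417 0.35971918] [-0.0561  0.3213  0.0408] [-0.0036 -0.3492 -0.0211] 0.3287028141041691
[ 0.482 -0.254  0.133] [ 0.488 -0.225  0.129] [ 0.493 -0.196  0.126] [ 0.499 -0.167  0.123] [ 0.505 -0.138  0.121] [ 0.511 -0.109  0.118] [ 0.516 -0.08   0.116] [ 0.522 -0.051  0.114] [ 0.527 -0.021  0.113] [0.533 0.008 0.111] [0.538 0.037 0.11 ] [0.544 0.066 0.109] [0.549 0.095 0.108]
```

Call:
carry_out --moves "0.005 -0.002 0.01 0 0 -0.01 0; 0.005 -0.006 0.032 0.002 0 -0.035 -0.002; 0.005 -0.011 0.06 0.006 0 -0.065 -0.004; 0.005 -0.016 0.092 0.01 -0.001 -0.1 -0.006; 0.005 -0.022 0.126 0.015 -0.001 -0.137 -0.008; 0.005 -0.028 0.16 0.02 -0.002 -0.174 -0.011; 0.005 -0.034 0.194 0.025 -0.002 -0.211 -0.013; 0.005 -0.04 0.228 0.029 -0.003 -0.248 -0.015; 0.005 -0.046 0.262 0.033 -0.003 -0.285 -0.017; 0.005 -0.051 0.292 0.037 -0.003 -0.317 -0.019; 0.005 -0.055 0.313 0.04 -0.0036 -0.34 -0.021; 0.005 -0.0561 0.3213 0.0408 -0.0036 -0.3492 -0.0211; 0.005 -0.0561 0.3213 0.0408 -0.0036 -0.3492 -0.0211; 0.005 -0.0561 0.3213 0.0408 -0.0036 -0.3492 -0.0211; 0.005 -0.0561 0.3213 0.0408 -0.0036 -0.3492 -0.0211"

```text
clock: 9.05
tool_pos: [0.4604, 0.0711, 0.36]
orientation: [180.0, 20.0, -165.1]
force: [0.7, 0.2, -2.7]
opening: 0.0199
```

```bash
python3 - <<'E'
from h import *
s=snap('wrist','w4'); a=snap('side','s4'); b=snap('top','t4')
p,R,o=pose();print(o['clock'],p,o['orientation'],o['force'],o['opening'],o['joint_pos'])
print('tilt err deg',np.degrees(np.arccos(R[:,2]@RT[:,2])), shift(RING+N*(L+.06),RT))
for n,x in (('w',s),('s',a),('t',b)):
    print(n,'tip exp',proj(x,p+R@[0,0,L]),'ring exp',proj(x,RING),ctrl.mark_of(x,'ring_mark'),ctrl.mark_of(x,'gauge_tip'))
im=a['image'][170:300,250:380,::-1]
cv2.imwrite('pics/s4c.png',cv2.resize(im,None,fx=4.5,fy=4.5,interpolation=3))
im=b['image'][150:270,180:300,::-1]
cv2.imwrite('pics/t4c.png',cv2.resize(im,None,fx=4.5,fy=4.5,interpolation=3))
E
```

```text
9.2 [0.46051263 0.07092765 0.35996953] [ 179.99477383   20.01284435 -165.16133396] [-0.57957419  0.08318056 -1.13901867] 0.019754251520102562 [  35.76501654   -3.87837999  -41.69484541   12.60440588  -34.03878557
 -120.26063882]
tilt err deg 0.020331040908616343 (array([0.0001, 0.0004, 0.0002]), array([-0.0003,  0.0002, -0.001 ]))
w tip exp [325.3921725  209.81982252] ring exp [325.68624728 187.89478693] [{'at': [188.1, 326.3], 'confidence': 0.66}] []
s tip exp [326.34458809 235.63804595] ring exp [315.18147182 257.20877208] [{'at': [254.6, 312.2], 'confidence': 0.35}] []
t tip exp [250.93041135 227.08681544] ring exp [251.8157561  221.52157954] [{'at': [229.2, 250.3], 'confidence': 0.33}, {'at': [221.7, 259.5], 'confidence': 0.18}] [{'at': [230.0, 248.9], 'confidence': 0.47}]
```

View pics/s4c.png

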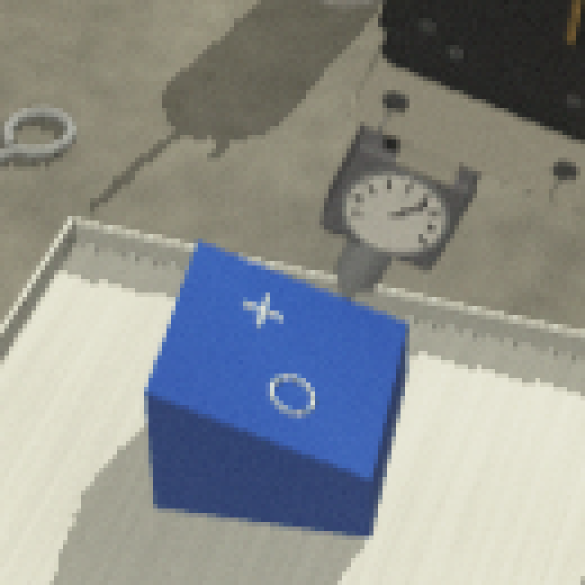

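View pics/t4c.png

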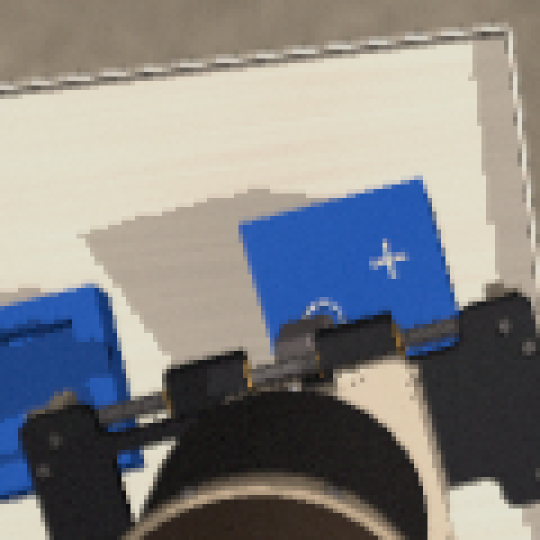

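View pics/w4.png

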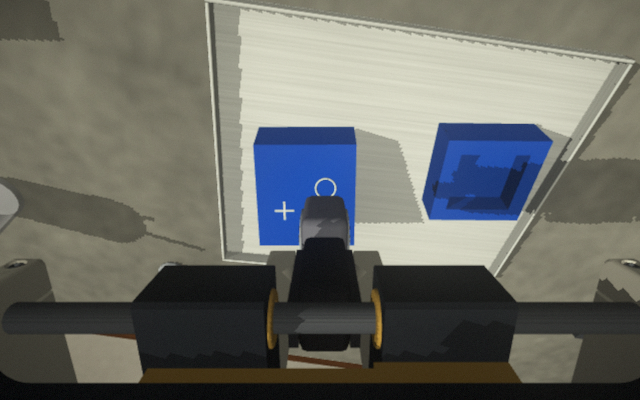

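Call:
carry_out --moves "0.005 0 0 0.005 0 0 0; 0.005 0 0 0.015 0 0 0; 0.005 0 0 0.028 0 0 0; 0.005 0 0 0.04 0 0 0; 0.005 0 0 0.047 0 0 0; 0.005 0 0 0.05 0 0 0; 0.005 0 0 0.05 0 0 0; 0.005 0 0 0.05 0 0 0"

```text
clock: 10.3
tool_pos: [0.477, 0.0758, 0.3131]
orientation: [-180.0, 20.0, -165.1]
force: [0.2, -0.4, -1.5]
opening: 0.0199
```

```bash
cat > chk.py <<'E'
import sys
from h import *
tag=sys.argv[1]; F=[];P=[]
s=snap('wrist','w'+tag); a=snap('side','s'+tag)
for i in range(10):
    p,R,o=pose(); F.append(o['force']);P.append(p); ctrl.snapshot('side')
F=np.array(F);P=np.array(P)
print(o['clock'],P.mean(0),'open',o['opening'],'tilt',np.degrees(np.arccos(min(1,R[:,2]@RT[:,2]))))
print('F mean',F.mean(0),'sd',F.std(0),'F.n',F.mean(0)@N,'F tool xyz',R.T@F.mean(0))
p=P.mean(0); tip=p+R@[0,0,L]; print('tip rel ring in ring axes (x up,y,z):',(tip-RING)@np.c_[np.cross(RT[:,1],N),RT[:,1],N]*1000)
print('side tip',proj(a,tip),'ring',proj(a,RING))
im=a['image'][190:310,255:375,::-1]
cv2.imwrite(f'pics/s{tag}c.png',cv2.resize(im,None,fx=5,fy=5,interpolation=3))
E
python3 chk.py 5
```

```text
10.85 [0.47692652 0.07582158 0.31319381] open 0.019650505355778745 tilt 0.015023078682926329
F mean [ 0.16871111 -0.26741193 -2.21379091] sd [0.75682021 0.52200935 0.52610831] F.n -2.1125279541852477 F tool xyz [ 0.66912547 -0.30165938  2.112372  ]
tip rel ring in ring axes (x up,y,z): [ 0.25296145  0.05087825 10.42173348]
side tip [316.90928862 253.62374482] ring [315.18147182 257.20877208]
```

View pics/s5c.png

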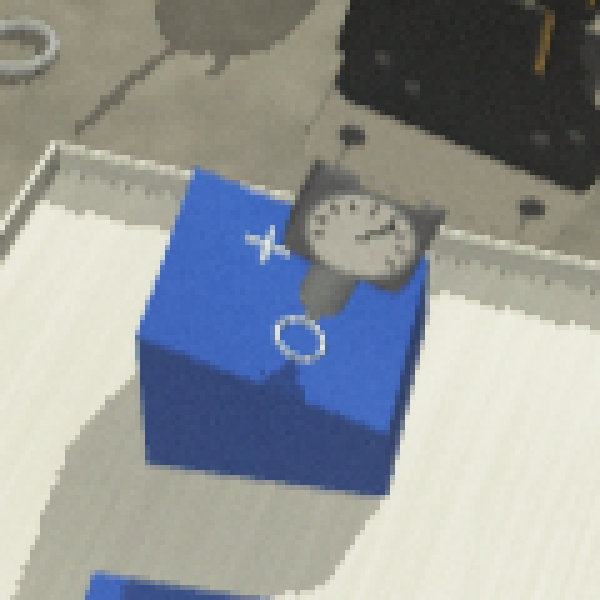

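View pics/w5.png

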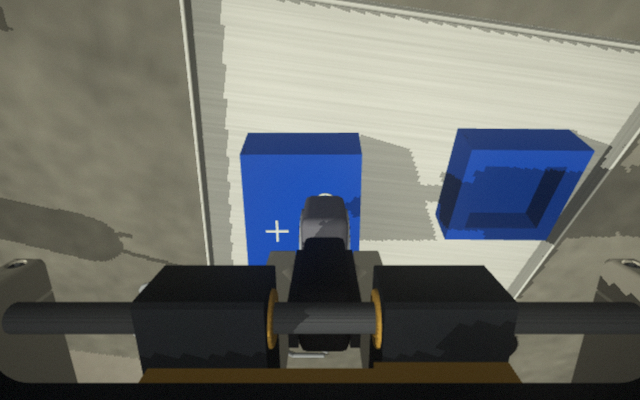

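```bash
python3 -c "
import cv2
a=cv2.imread('pics/s5.png')[225:275,290:345]
cv2.imwrite('pics/s5d.png',cv2.resize(cv2.convertScaleAbs(a,alpha=1.4),None,fx=11,fy=11,interpolation=0))"
```

```text
(no output)
```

View pics/s5d.png

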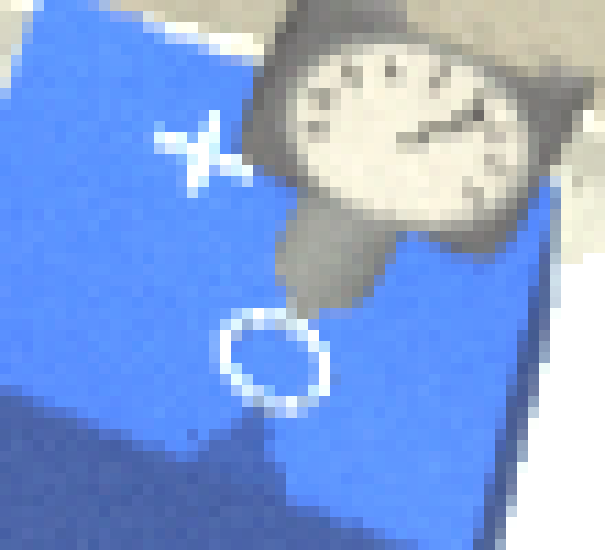

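Call:
carry_out --moves "0.005 0 0 0.002 0 0 0; 0.005 0 0 0.005 0 0 0; 0.005 0 0 0.008 0 0 0; 0.005 0 0 0.009 0 0 0; 0.005 0 0 0.01 0 0 0; 0.005 0 0 0.01 0 0 0; 0.005 0 0 0.01 0 0 0"

```text
clock: 11.6
tool_pos: [0.4803, 0.0767, 0.3035]
orientation: [-180.0, 20.0, -165.1]
force: [-0.1, 0.5, -1.5]
opening: 0.02
```

```bash
python3 chk.py 6; python3 -c "
import cv2
a=cv2.imread('pics/s6.png')[225:275,290:345]
cv2.imwrite('pics/s6d.png',cv2.resize(cv2.convertScaleAbs(a,alpha=1.4),None,fx=11,fy=11,interpolation=0))"
```

```text
12.15 [0.4802375  0.07668156 0.30355058] open 0.020205252036818423 tilt 0.011023115736913405
F mean [ 0.10058509 -0.00842349 -2.22938108] sd [0.28148941 0.5195635  0.65672082] F.n -2.127437538601575 F tool xyz [ 0.67356495 -0.03375265  2.1273221 ]
tip rel ring in ring axes (x up,y,z): [0.147427   0.02348797 0.19007953]
side tip [315.13700876 257.12400711] ring [315.18147182 257.20877208]
```

View pics/s6d.png

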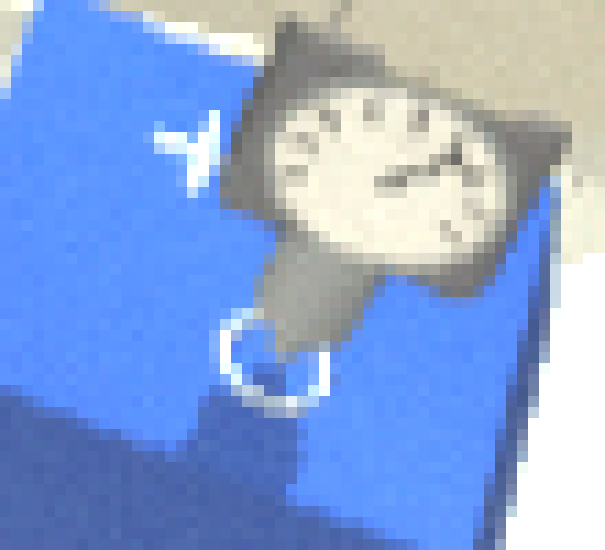

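Call:
carry_out --moves "0.005 0 0 0.001 0 0 0; 0.005 0 0 0.002 0 0 0; 0.005 0 0 0.002 0 0 0; 0.005 0 0 0.002 0 0 0"

```text
clock: 12.6
tool_pos: [0.481, 0.0769, 0.3017]
orientation: [-180.0, 20.0, -165.1]
force: [-1.0, -0.4, -1.5]
opening: 0.0199
```

```bash
python3 chk.py 7
```

```text
13.15 [0.48092554 0.07686369 0.30166841] open 0.019534119719703827 tilt 0.01631515240332069
F mean [-0.23882401 -0.12177179 -0.89467894] sd [0.38133355 0.46796274 0.49953318] F.n -0.7510778979025176 F tool xyz [ 0.55250473 -0.05614698  0.75093391]
tip rel ring in ring axes (x up,y,z): [ 0.1978287   0.01943338 -1.82200791]
side tip [314.75507971 257.7922783 ] ring [315.18147182 257.20877208]
```

Call:
carry_out --moves "0.005 0 0 0.001 0 0 0; 0.005 0 0 0.002 0 0 0; 0.005 0 0 0.003 0 0 0; 0.005 0 0 0.003 0 0 0; 0.005 0 0 0.003 0 0 0"

```text
clock: 13.7
tool_pos: [0.4819, 0.0771, 0.2988]
orientation: [-180.0, 20.0, -165.1]
force: [-0.7, -0.3, 0.2]
opening: 0.0198
```

```bash
python3 chk.py 8; python3 -c "
import cv2
a=cv2.imread('pics/s8.png')[225:275,290:345]
cv2.imwrite('pics/s8d.png',cv2.resize(cv2.convertScaleAbs(a,alpha=1.4),None,fx=11,fy=11,interpolation=0))"
```

```text
14.25 [0.48191083 0.07713101 0.29884118] open 0.020178450689068556 tilt 0.015290992234463167
F mean [-0.82473371 -0.17909631  0.43965921] sd [0.32359161 0.34309977 0.62868648] F.n 0.701486125829442 F tool xyz [ 0.64165079  0.03905198 -0.70165562]
tip rel ring in ring axes (x up,y,z): [ 0.18770131  0.03334463 -4.82789724]
side tip [314.22806501 258.81190385] ring [315.18147182 257.20877208]
```

View pics/s8d.png

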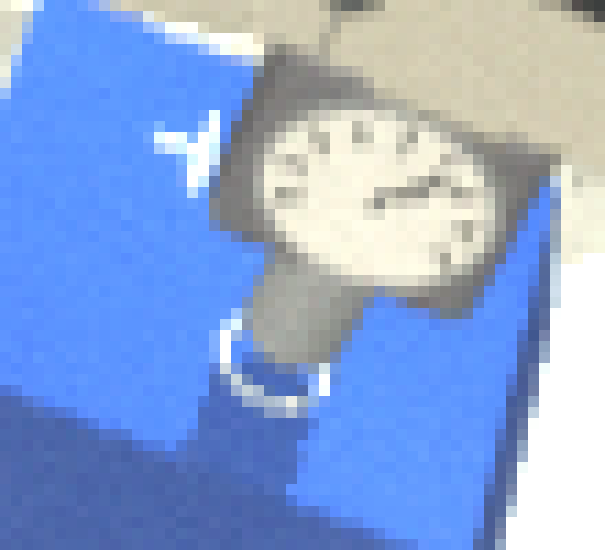

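Call:
carry_out --moves "0.005 0 0 0.0007 0 0 0; 0.005 0 0 0.0013 0 0 0; 0.005 0 0 0.0013 0 0 0; 0.005 0 0 0.0013 0 0 0; 0.005 0 0 0.0013 0 0 0"

```text
clock: 14.8
tool_pos: [0.4823, 0.0772, 0.2976]
orientation: [-180.0, 20.0, -165.1]
force: [0.7, 0.4, 0.8]
opening: 0.0197
```

```bash
python3 chk.py 9; python3 chk.py 10;python3 -c "
import cv2
a=cv2.imread('pics/s10.png')[225:275,290:345]
cv2.imwrite('pics/s10d.png',cv2.resize(cv2.convertScaleAbs(a,alpha=1.4),None,fx=11,fy=11,interpolation=0))"
```

```text
15.35 [0.4823324  0.07723825 0.29759682] open 0.019880565844870614 tilt 0.012544607165230719
F mean [-0.91324635  0.01075028  0.94674159] sd [0.67662447 0.53238603 0.36572226] F.n 1.1905469145103282 F tool xyz [ 0.50265468  0.24515548 -1.19066837]
tip rel ring in ring axes (x up,y,z): [ 0.15661723  0.02527116 -6.14598661]
side tip [314.01288094 259.25734296] ring [315.18147182 257.20877208]
15.95 [0.48232903 0.07723892 0.29757695] open 0.01982208895469513 tilt 0.011251589723261944
F mean [-0.7019685   0.05515981  1.10082601] sd [0.44771873 0.70728585 0.5386828 ] F.n 1.2616017567160276 F tool xyz [ 0.24738071  0.23371121 -1.26166641]
tip rel ring in ring axes (x up,y,z): [ 0.13749651  0.02027223 -6.16360921]
side tip [314.02009965 259.26511282] ring [315.18147182 257.20877208]
```

View pics/s10d.png

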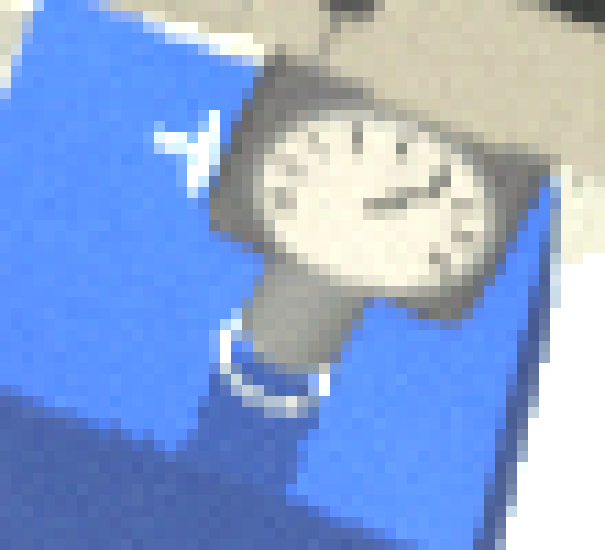

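View pics/w10.png

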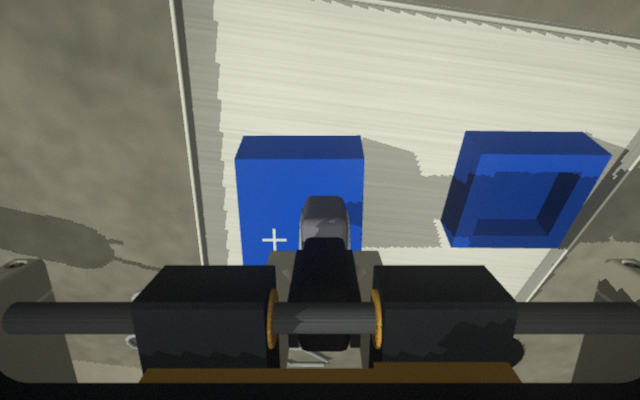

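```bash
python3 - <<'E'
from h import *
a=cv2.imread('pics/s5.png',0).astype(np.float32);b=cv2.imread('pics/s10.png',0).astype(np.float32);z=cv2.imread('pics/side0.png',0).astype(np.float32)
for r in ((slice(250,295),slice(275,340)),(slice(300,375),slice(255,330))):
    w=cv2.createHanningWindow((a[r].shape[1],a[r].shape[0]),cv2.CV_32F)
    print([cv2.phaseCorrelate(x[r].copy(),b[r].copy(),w) for x in (z,a)])
print(ctrl.get_obs()['clock']); print(ctrl.close_job())
E
```

```text
[((-0.1133318708112725, 0.7118409098777825), 0.8106045699413912), ((-0.050505801027348696, 0.6422585408237325), 0.8374942011303372)]
[((0.7043407597009335, 0.46101641710849606), 0.7167513529459636), ((0.43745658177351743, 0.41245846759580473), 0.8856319133334689)]
16.0
the job is handed in; nothing more can be done
None
```

I lifted the gauge out of its stand and pressed it square onto the ring mark. The job was handed in at 16.0 s with the gauge still gripped and held there; no verdict was reported.

- **Plunger depth:** the force along the slope normal rose by about 3.3–3.4 N over the no-contact value. That means about 4.7 mm of travel by the spring figures, and about 5 mm by the distance moved after contact. The force is averaged from noisy readings (sd about 0.5 N), so the depth is uncertain by about half a millimetre.
- **Squareness:** the tool was within 0.02° of the slope direction I had worked out. That direction depends on the casting's measured turn of 14.9°, where different camera fits agreed within about 0.2°. I assumed the gauge sits straight in the jaws; just after lifting, its tip showed within 1 px of where it should be.
- **Tip position:** by the arm's own readings it is 0.2 mm from the ring centre I measured. The side picture agrees to about 1 px (1–2 mm), and the ring is 9 mm in radius. At the end the sleeve hid the tip itself in the pictures.
- **Contact height, a small disagreement:** contact came about 1 mm lower than I predicted, which is within the camera calibration error.
- **Casting and bystanders:** I saw no movement of the casting in the before and after pictures. An image-matching check just before hand-in gave an apparent shift of 0.6–0.7 px (about 1 mm) for the casting. It gave a similar 0.6–0.8 px for the mould, which was never touched. I put both down to the moving shadows, but this check does not prove that the casting stayed still. The arm never went near the beaker, and I did not check it again at the end.

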